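Mount the board holder on its ball stand and latch it

TASK

Put the board-holder head onto the ball of the bench stand and press it straight down until its socket is fully home and its foot sits flat on the stand's round plate, then press the latch lever right down and let go. The head goes home against strong spring noses and the plate's height is not measured, so feel for the stop and press gently, never leaning on it with more than about 30 N. Leave the other things on the bench where they are.

Things in the scene. Friction and masses are not known exactly. Their poses are not given: they have to be found in the camera images.
- head: Board-holder head, loose, about 0.45 kg, upright on the bench. Origin: underside, on its socket's axis; z up, x towards the lever. Aluminium housing 52 (x) x 44 (y) x 47 mm high, centred on the origin; grip it by its flat y faces. Foot 6 mm thick from x = -44 to +66 mm, 40 mm wide. A small circuit board is clamped on its -x side (to x = -86 mm, 50 mm wide, 25 mm up).
- socket (a point): Middle of the socket's mouth in the head's underside. Square socket 32 mm wide, 42 mm deep, mouth flared to 40 mm. Two spring noses inside take about 8 to 20 N to push past the ball (the head's weight is not enough): they meet it when the underside is about 14 mm above the plate and resist until about 3 mm above it.
- head_grip (a point): Centre of the head's housing, 25 mm above its underside, on the socket axis.
- lever (a joint): Latch lever of the head: plate 20 mm wide, 46 mm long, hinged at the head's x = +24 mm, 49 mm above its underside, pointing to +x. 0 = raised 37 degrees above level, 0.65 rad = fully down (level). Stiff: 6 to 10 N on its pad moves it; it stays where left. It drives a lock pin under the ball and goes fully down only when the head is fully home.
- lever_pad (a point): Point on the lever's upper face, 34 mm from its hinge, where it is pressed.
- stand: Ball stand bolted to the bench; origin: middle of its underside, on the ball's axis. A level round plate 150 mm across rides on a column; in its middle a steel ball 30 mm across on a neck, centre 24 mm above the plate's top. Plate top is 58 to 86 mm above the bench (not measured: feel or see it) and does not give. Home, the head's underside rests on it, ball on the socket's axis; any yaw.
- can_a: Bystander: square aluminium can 34 mm wide, 61 mm high; origin under its centre.
- can_b: Bystander: square aluminium can 30 mm wide, 55 mm high; origin under its centre.
- tube: Bystander: black round valve 32 mm across, 57 mm high; origin under its centre.
- spool: Bystander: grey ring-shaped spool 52 mm across, 34 mm high; origin under its centre.
- driver: Bystander: screwdriver 170 mm long lying along its x.
- dish: Bystander: steel dish 80 mm across, 25 mm high; origin under its centre.
- knob_part: Bystander: black control knob 34 mm across, 20 mm high; origin under its centre.
There are look-alikes about, which are no part of the job. Leave any green look-alike of the stand alone. Leave any pink look-alike of the head alone.

How it is judged:
By the outcome, as a careful person would: the job done as asked, in the order asked, and still so for the second after the job is handed in, with the robot touching nothing.
It also fails if it takes over 61 s, if anything falls off the work surface, if the arm or the gripper's body presses on something with over 40 N, if the wrist force passes 120 N, or if a joint passes its speed limit or range.

ROBOT

A 6-joint arm with a two-finger parallel gripper is mounted at the origin on the work surface. World frame = base frame: x ahead of the robot, y to its left, z up, the work surface at z = 0. Lengths are in mm, angles in degrees, forces in N, time in s.
With the tool pointing down it reaches from about 250 to 775 mm from the base axis. Payload 4 kg.
Tool frame: the origin (TCP) lies at the very end of the fingers, on their centre line; the grasp point (between the pads) lies 19 mm behind it; z points along the fingers, y is the direction in which the jaws open and shut (so a half turn about z gives the same grasp; the last joint's range is limited). The gripper opens to 94 mm and grips with 3 to 60 N. Pads are 16 mm wide; open, the fingers measure 119 mm over their backs; the gripper's body (75 mm by 177 mm) begins 78 mm behind the grasp point.
Start: joints at [-77.584, 4.996, 78.535, -0, 96.463, -5.907], TCP at [172.905, -522.134, 205.506] pointing down, gripper open.
Joint ranges: [-177.83, 177.83], [-43.37, 116.18], [15.69, 146.23], [-61.86, 241.86], [9.47, 152.12], [-147.06, 147.06]. Speed limits (degrees/s): [159.86, 159.86, 180, 180, 180, 180].

INTERFACE

Orientations are given as a 3x3 rotation matrix whose columns are the frame's x, y, z axes.
In Python, from rig import read_state, get_image, job_done, cut_out gives the robot as it stands. The module is installed in compiled form; this text tells all that it offers.
- The arm moves only by the tool arm_command, never from a script. Its argument "motion" is a list of rows, each a list of 7 numbers: the shift along the tool's x, y, z in cm, then the turn, a rotation vector about the tool's x, y, z in degrees, then the finger opening in cm, from 0 to 9.4. A call has 1 to 12 rows; each row is the pose to reach, as a shift and turn from the pose commanded when the call began, along the tool's axes at that moment; what a row does not reach only later rows make up. A row lasts 1/10 s, in which the tool goes at most 50 mm and 8.59 degrees, less where a joint would pass 70% of its speed; a pose out of reach is approached as far as the arm can. A call with a gripper value outside its range is refused whole. The fingers move at their own pace and stop on an object; "squeeze" is the grip in N (left out, the last holds). Time passes only in rows, so rows that repeat a pose let the fingers close. It gives the time, the measured TCP pose, the force and the opening at its end, in the units of the state.
- read_state(): the state, without advancing time (a new reading comes with each control period).
- get_image(name): name is "side" or "top"; returns a dict with "frame" (480x640x3 uint8, red, green, blue), "camera_matrix" (3x3 intrinsics, pixels), "cam_to_world" (4x4, takes a point from camera to world coordinates). Camera axes: x right, y down, z forward; pixel columns grow to the right and rows downward; lengths in mm; the calibration is good to about 2 mm. A picture is of the moment at which its call begins. There is no depth.
- job_done(): hands the job in, once; it reports no verdict.
Trained networks look in the newest picture that a camera, given by its name, has taken for a name from the list of things; names that differ only in an ending like _2 or _b are one class to them, and where a whole thing is asked for, a point or a joint stands for the part that bears it (a point fixed in the world has none). Each returns a list of dicts, best first, with "p" (0 to 1); they miss things now and then, are a little off and sometimes report something else, mostly with a low value. They report only what shows in the picture. A call takes as long as a camera call. They do not tell look-alikes from the thing itself.
- cut_out(label, camera): "mask" (480x640 bool, what is visible of it) and "box" ([left, top, right, bottom] in pixels, round what is visible of it).
The state is a dict: "time": time; "joints": joint angles; "joint_velocities": joint speeds; "joint_efforts": joint torques, N m; "eef_pos": TCP position; "tool_rot": TCP orientation; "force": force on the tool from outside, world axes, zero at the start; "wrist_torque": the same for the moment, N m; "gripper_width": opening from 0.0 (shut) to 1.0 (fully open).
Only numpy, scipy, OpenCV 4.12 (cv2) and the standard library are available. Lean on these libraries where they do the work, as an engineer would, in place of code of your own. Each camera call takes 0.05 s, during which the arm holds its last target.

## Working session

There is one attempt and no reset: what is moved stays moved. The work goes in short steps, Python scripts to look and compute and a tool call to move; the robot and the scene stay as the last step left them, time stands still between calls to the robot, and variables do not carry over. Pictures are saved under pics/ and viewed, and the job is handed in when it is done.

Besides the shell and the picture viewer there is one more tool, called by a JSON object that holds its "op" and its "data", one argument or row to a line. arm_command: Moves the arm, as the interface text tells. Its arguments: {"type":"object","properties":{"motion":{"type":"array"},"squeeze":{"type":"number"}},"required":["motion"]}

```bash
mkdir -p pics; cat > h.py <<'E'
import numpy as np, cv2
from rig import *
np.set_printoptions(precision=2,suppress=True)
def save(im,name): cv2.imwrite('pics/'+name,im[:,:,::-1])
def proj(g,p):
    T=np.linalg.inv(g['cam_to_world']);q=T[:3,:3]@np.asarray(p,float)+T[:3,3];q=g['camera_matrix']@q;return q[:2]/q[2]
def ray(g,u,v):
    T=g['cam_to_world'];d=T[:3,:3]@np.linalg.inv(g['camera_matrix'])@[u,v,1];return T[:3,3],d
def onz(g,u,v,z):
    o,d=ray(g,u,v);return o+d*(z-o[2])/d[2]
def tri(g1,a,g2,b):
    o1,d1=ray(g1,*a);o2,d2=ray(g2,*b)
    A=np.array([d1,-d2]).T;s=np.linalg.lstsq(A,o2-o1,rcond=None)[0]
    p=o1+d1*s[0];q=o2+d2*s[1];return (p+q)/2,np.linalg.norm(p-q)
def st():
    s=read_state();print({k:np.round(np.array(s[k]),3).tolist() for k in('time','eef_pos','tool_rot','force','wrist_torque','gripper_width','joints')})
E
python3 - <<'E'
from h import *
for n in('side','top'):
    g=get_image(n);save(g['frame'],n+'0.png');print(n,g['camera_matrix'],g['cam_to_world'])
    for l in('head','stand','lever'):
        for r in cut_out(l,n): print(l,round(r['p'],2),r['box'])
st()
E
```

```text
side [[621.49   0.   310.58]
 [  0.   621.49 239.14]
 [  0.     0.     1.  ]] [[ -0.92  -0.25   0.3  160.35]
 [ -0.39   0.62  -0.68 945.32]
 [ -0.01  -0.74  -0.67 975.94]
 [  0.     0.     0.     1.  ]]
head 0.98 [259.8, 298.8, 337.8, 335.8]
head 0.57 [202.2, 368.4, 291.8, 409.2]
stand 0.73 [309.4, 167.1, 371.7, 222.4]
stand 0.65 [324.3, 129.0, 381.5, 174.1]
lever 0.51 [203.2, 372.8, 226.6, 389.5]
lever 0.49 [259.5, 301.1, 283.3, 312.5]
top [[523.52   0.   311.69]
 [  0.   523.52 242.97]
 [  0.     0.     1.  ]] [[  -0.02   -0.98    0.19  257.51]
 [  -1.      0.02    0.01   -4.42]
 [  -0.02   -0.19   -0.98 1472.69]
 [   0.      0.      0.      1.  ]]
head 0.77 [231.9, 229.1, 273.2, 281.5]
stand 0.71 [431.2, 185.0, 484.8, 238.9]
stand 0.68 [355.0, 197.7, 408.5, 259.6]
lever 0.63 [232.1, 228.9, 246.2, 241.4]
lever 0.58 [158.0, 219.5, 176.1, 240.9]
lever 0.56 [353.7, 200.2, 409.7, 258.1]
{'time': 0.4, 'eef_pos': [172.872, -522.091, 205.357], 'tool_rot': [[0.949, 0.314, -0.0], [0.314, -0.949, 0.0], [-0.0, -0.0, -1.0]], 'force': [-0.592, 0.198, -0.422], 'wrist_torque': [-0.052, 0.017, -0.004], 'gripper_width': 1.004, 'joints': [-77.585, 5.002, 78.546, -0.002, 96.46, -5.906]}
```

View pics/side0.png

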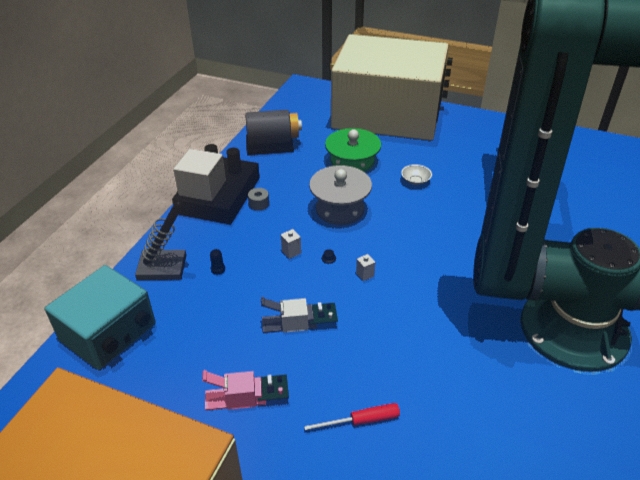

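View pics/top0.png

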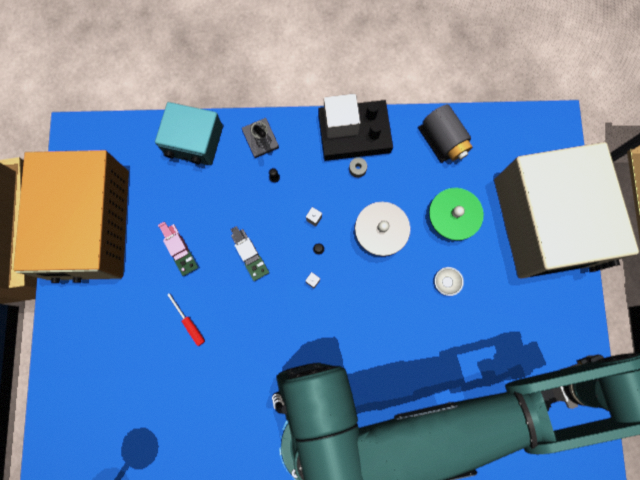

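Two heads show: grey-white at side (298,316) / top (248,253), and pink at side (240,390) / top (177,248). Two stands show: grey at side (340,190) / top (383,228), and green at side (353,150) / top (457,213). The aluminium head and the steel-grey stand fit the description, since pink and green are ruled out. I'll confirm in enlarged crops.

```bash
python3 - <<'E'
from h import *
a=get_image('side')['frame'];b=get_image('top')['frame']
def c(im,x,y,w,h,W,H): return cv2.resize(im[y:y+h,x:x+w],(W,H),interpolation=cv2.INTER_CUBIC)
im=np.vstack([np.hstack([c(a,250,285,100,75,400,300),c(a,300,155,100,75,400,300)]),np.hstack([c(b,210,210,80,60+20,400,300) if 0 else c(b,210,215,100,75,400,300),c(b,340,190,100,75,400,300)])])
save(im,'crop1.png')
E
```

```text
(no output)
```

View pics/crop1.png

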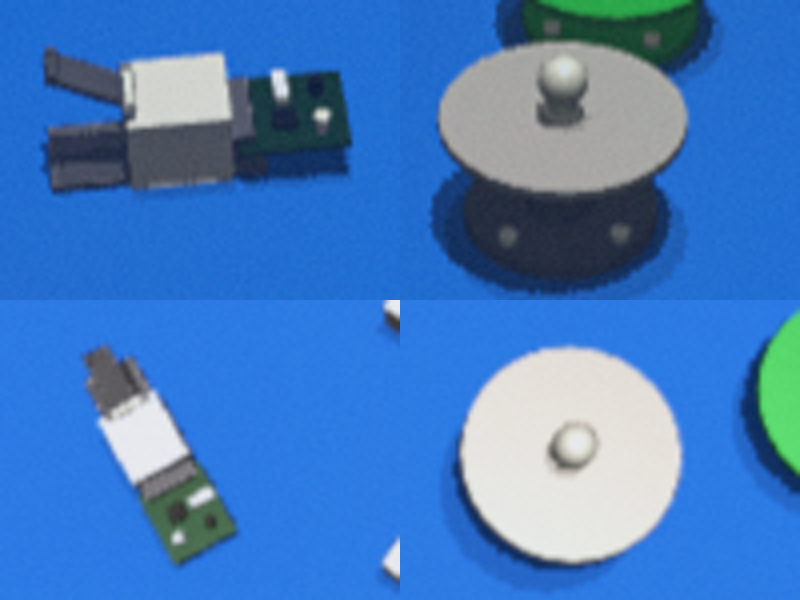

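Crops confirm it: aluminium head (lever at upper-left in side view) and grey stand with ball. Next I'll fit the poses by projecting models into both views.

```bash
cat > fit.py <<'E'
from h import *
from scipy.optimize import least_squares, minimize
gs={n:get_image(n) for n in('side','top')}
def best(l,n,pt):
    for r in cut_out(l,n):
        b=r['box']
        if b[0]-5<pt[0]<b[2]+5 and b[1]-5<pt[1]<b[3]+5:return r['mask']
def lowsat(im,th=60):
    hsv=cv2.cvtColor(im,cv2.COLOR_RGB2HSV);return hsv
# stand plate: bright lowsat pixels comp
cont={}
for n,(u,v) in {'side':(325,190),'top':(370,235)}.items():
    im=cv2.GaussianBlur(gs[n]['frame'],(3,3),0);h=lowsat(im)
    m=((h[:,:,1]<70)&(h[:,:,2]>95)).astype(np.uint8)
    _,lab=cv2.connectedComponents(m);c=(lab==lab[v,u]).astype(np.uint8)
    k=max(cv2.findContours(c,cv2.RETR_EXTERNAL,cv2.CHAIN_APPROX_NONE)[0],key=cv2.contourArea)
    k=cv2.convexHull(k)[:,0,:];print(n,c.sum(),k.min(0),k.max(0));cont[n]=cv2.fitEllipse(k) ;print(cont[n])
th=np.linspace(0,2*np.pi,60)
def res(p,free=False):
    out=[]
    for n in gs:
        dx,dy=(0,0)
        P=[proj(gs[n],[p[0]+75*np.cos(t),p[1]+75*np.sin(t),p[2]]) for t in th]
        e=cv2.fitEllipse(np.array(P,np.float32))
        out+=[e[0][0]-cont[n][0][0],e[0][1]-cont[n][0][1]]
    return out
p0=onz(gs['top'],383,228,70)
r=least_squares(res,p0,diff_step=1e-3);print('plate',r.x,r.fun)
for n in gs:
    P=np.array([proj(gs[n],[r.x[0]+75*np.cos(t),r.x[1]+75*np.sin(t),r.x[2]]) for t in th],np.float32);print(n,'pred ell',cv2.fitEllipse(P),'meas',cont[n], 'ballproj',proj(gs[n],r.x+[0,0,24]))
E
python3 fit.py
```

```text
side 1801 [310 165] [370 203]
((340.4148864746094, 183.99676513671875), (38.51235580444336, 61.35978698730469), 90.16702270507812)
top 2317 [355 202] [409 255]
((382.0389404296875, 228.4368896484375), (53.41204833984375, 54.625919342041016), 106.42125701904297)
plate [ 567.87 -179.57   84.35] [-0.46 -0.12  0.12  0.53]
side pred ell ((339.9503173828125, 183.87376403808594), (37.73313522338867, 62.909664154052734), 90.8442611694336) meas ((340.4148864746094, 183.99676513671875), (38.51235580444336, 61.35978698730469), 90.16702270507812) ballproj [340.07 174.99]
top pred ell ((382.1573791503906, 228.97044372558594), (53.735233306884766, 55.649295806884766), 110.08776092529297) meas ((382.0389404296875, 228.4368896484375), (53.41204833984375, 54.625919342041016), 106.42125701904297) ballproj [383.18 226.71]
```

```bash
cat > fith.py <<'E'
from h import *
from scipy.optimize import minimize
gs={n:get_image(n) for n in('side','top')}
S=6;T={}
for n,(u,v) in {'side':(293,310),'top':(246,248)}.items():
    x0,y0=u-50,v-40
    im=cv2.resize(gs[n]['frame'][y0:y0+80,x0:x0+100],None,fx=S,fy=S,interpolation=cv2.INTER_CUBIC)
    h=cv2.cvtColor(im,cv2.COLOR_RGB2HSV);m=((h[:,:,1]<70)&(h[:,:,2]>140)).astype(np.uint8)
    _,lab=cv2.connectedComponents(m);c=(lab==lab[40*S,50*S]).astype(np.uint8)
    c=cv2.morphologyEx(c,cv2.MORPH_OPEN,np.ones((15,15)))
    print(n,c.sum()/S/S);T[n]=(x0,y0,c,im)
def rect(p):
    c,s=np.cos(p[2]),np.sin(p[2])
    return [[p[0]+c*a-s*b,p[1]+s*a+c*b,47] for a,b in((26,22),(26,-22),(-26,-22),(-26,22))]
def poly(n,p):
    x0,y0,_,_=T[n];return np.array([(proj(gs[n],q)-[x0,y0]+.5)*S-.5 for q in rect(p)])
def cost(p,ns=('side','top')):
    t=0
    for n in ns:
        m=np.zeros(T[n][2].shape,np.uint8);cv2.fillPoly(m,[np.round(poly(n,p)*16).astype(int)],1,shift=4)
        t+=1-(m&T[n][2]).sum()/(m|T[n][2]).sum()
    return t
p0=onz(gs['top'],246,248,47)
w=proj(gs['top'],[0,0,0])
# lever direction from top image: (246,248)->(236,232)
l=onz(gs['top'],236,232,47);y=np.arctan2(l[1]-p0[1],l[0]-p0[0]);print(p0,np.degrees(y))
for ns in(('top',),('side',),('side','top')):
    b=min((minimize(cost,[p0[0],p0[1],y+d],args=(ns,),method='Nelder-Mead',options=dict(initial_simplex=np.array([p0[0],p0[1],y+d])+np.array([[0,0,0],[6,0,0],[0,6,0],[0,0,.15]]))) for d in(-.2,0,.2)),key=lambda r:r.fun)
    print(ns,b.x[:2],np.degrees(b.x[2]),b.fun)
o=[]
for n in T:
    im=T[n][3].copy();cv2.polylines(im,[poly(n,b.x).astype(int)],True,(255,0,0),1)
    c,s=np.cos(b.x[2]),np.sin(b.x[2])
    for a,q,z,col in((66,20,6,(255,255,0)),(66,-20,6,(255,255,0)),(-86,25,25,(255,0,255)),(-86,-25,25,(255,0,255)),(24,0,49,(0,255,0)),(24+46*.8,0,49+46*.6,(0,255,0))):
        uv=(proj(gs[n],[b.x[0]+c*a-s*q,b.x[1]+s*a+c*q,z])-T[n][:2]+.5)*S;cv2.circle(im,tuple(int(i) for i in uv),4,col,-1)
    o.append(im)
save(cv2.resize(np.hstack(o),(800,320)),'fith.png')
E
python3 fith.py
```

```text
side 416.0
top 302.97222222222223
[529.03 195.21  47.  ] 31.596531935003263
('top',) [526.93 196.4 ] 29.28349842063391 0.05680696401328189
('side',) [525.08 193.82] 28.959369170227465 0.05283595391177032
('side', 'top') [525.74 194.87] 30.2750115274657 0.1990390821054635
```

View pics/fith.png

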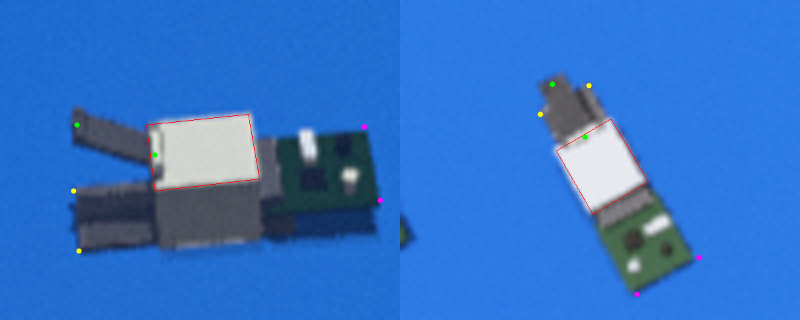

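{"op": "arm_command", "data": {
  "motion": [
    [56,-57,5.5,0,0,-11,9.4],
    [56,-57,5.5,0,0,-11,9.4],
    [56,-57,5.5,0,0,-11,9.4],
    [56,-57,5.5,0,0,-11,9.4],
    [56,-57,5.5,0,0,-11,9.4],
    [56,-57,5.5,0,0,-11,9.4],
    [56,-57,5.5,0,0,-11,9.4],
    [56,-57,5.5,0,0,-11,9.4],
    [56,-57,5.5,0,0,-11,9.4],
    [56,-57,5.5,0,0,-11,9.4],
    [56,-57,5.5,0,0,-11,9.4],
    [56,-57,5.5,0,0,-11,9.4]
  ]
}}

```text
time: 1.9
eef_pos: [437.5, 17.2, 164.6]
tool_rot: [[0.872, 0.49, 0.002], [0.49, -0.872, -0.001], [0.001, 0.001, -1.0]]
force: [0.5, -0.6, 0.2]
gripper_width: 1.001
```

```bash
cat >> h.py <<'E'
def go(p,yaw=None):
    s=read_state();R=np.array(s['tool_rot']);d=R.T@(np.array(p)-s['eef_pos'])/10
    y=np.degrees(np.arctan2(R[1,0],R[0,0]));print('t',round(s['time'],2),'pos',np.array(s['eef_pos']),'yaw',round(y,2),'tilt',R[:,2],'F',np.array(s['force']),'w',round(s['gripper_width']*94,1),'\nshift cm',d,'rotz',None if yaw is None else -(yaw-y))
E
python3 -c "
from h import *
go([526,195,150],29.3)"
```

```text
t 1.9 pos [437.52  17.16 164.61] yaw 29.34 tilt [ 0. -0. -1.] F [ 0.45 -0.55  0.21] w 94.1 
shift cm [ 16.43 -11.17   1.47] rotz 0.04143310738257355
```

{"op": "arm_command", "data": {
  "motion": [
    [16.4,-11.2,1.5,0,0,0,9.4],
    [16.4,-11.2,1.5,0,0,0,9.4],
    [16.4,-11.2,1.5,0,0,0,9.4],
    [16.4,-11.2,1.5,0,0,0,9.4],
    [16.4,-11.2,1.5,0,0,0,9.4],
    [16.4,-11.2,1.5,0,0,0,9.4],
    [16.4,-11.2,1.5,0,0,0,9.4],
    [16.4,-11.2,1.5,0,0,0,9.4]
  ]
}}

```text
time: 2.7
eef_pos: [524.9, 191.7, 150.0]
tool_rot: [[0.873, 0.488, 0.001], [0.488, -0.873, -0.0], [0.001, 0.001, -1.0]]
force: [-1.1, -1.8, 0.4]
gripper_width: 0.996
```

```bash
python3 -c "
from h import *
go([526,195,8],29.3)
for n in('side','top'):
    g=get_image(n);save(g['frame'],n+'1.png')
    print(n,proj(g,[526,195,0]))
a=cv2.imread('pics/side1.png')[200:400,200:450];cv2.imwrite('pics/s1c.png',cv2.resize(a,None,fx=3,fy=3))
"
```

```text
t 2.7 pos [524.9  191.68 149.99] yaw 29.21 tilt [ 0. -0. -1.] F [-1.12 -1.83  0.42] w 93.6 
shift cm [ 0.25 -0.25 14.2 ] rotz -0.0850686864808452
side [293.8  322.98]
top [248.34 252.07]
```

View pics/s1c.png

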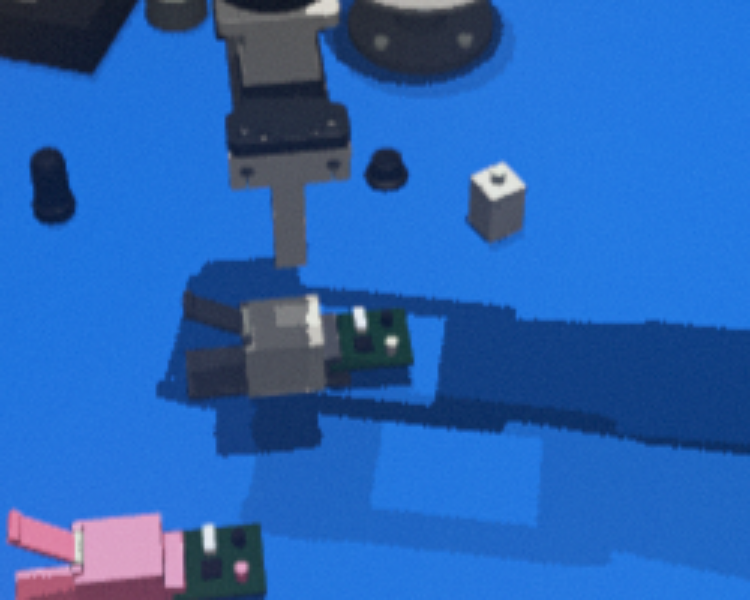

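{"op": "arm_command", "data": {
  "motion": [
    [0.1,-0.1,4,0,0,0,9.4],
    [0.1,-0.1,8,0,0,0,9.4],
    [0.1,-0.1,11,0,0,0,9.4],
    [0.1,-0.1,13,0,0,0,9.4],
    [0.1,-0.1,13,0,0,0,9.4],
    [0.1,-0.1,13,0,0,0,9.4]
  ]
}}

```text
time: 3.4
eef_pos: [525.7, 193.9, 20.0]
tool_rot: [[0.872, 0.489, 0.001], [0.489, -0.872, 0.0], [0.001, 0.0, -1.0]]
force: [0.7, -0.1, 1.0]
gripper_width: 1.0
```

```bash
python3 -c "
from h import *
go([526,195,8],29.3)"
```

```text
t 3.4 pos [525.69 193.86  19.96] yaw 29.26 tilt [ 0.  0. -1.] F [ 0.71 -0.08  0.98] w 94.0 
shift cm [ 0.08 -0.08  1.2 ] rotz -0.035490736311675875
```

{"op": "arm_command", "data": {
  "motion": [
    [0.1,-0.1,0.6,0,0,0,9.4],
    [0.1,-0.1,1.2,0,0,0,9.4],
    [0.1,-0.1,1.2,0,0,0,6],
    [0.1,-0.1,1.2,0,0,0,5],
    [0.1,-0.1,1.2,0,0,0,4.2],
    [0.1,-0.1,1.2,0,0,0,3.8],
    [0.1,-0.1,1.2,0,0,0,3.5],
    [0.1,-0.1,1.2,0,0,0,3.5],
    [0.1,-0.1,1.2,0,0,0,3.5],
    [0.1,-0.1,1.2,0,0,0,3.5]
  ],
  "squeeze": 20
}}

```text
time: 4.4
eef_pos: [526.0, 195.6, 7.3]
tool_rot: [[0.872, 0.49, 0.0], [0.49, -0.872, -0.0], [0.0, 0.0, -1.0]]
force: [-0.5, -0.8, 0.4]
gripper_width: 0.469
```

{"op": "arm_command", "data": {
  "motion": [
    [0,0,0,0,0,0,2],
    [0,0,0,0,0,0,2],
    [0,0,0,0,0,0,2],
    [0,0,0,0,0,0,2],
    [0,0,0,0,0,0,2],
    [0,0,0,0,0,0,2]
  ],
  "squeeze": 55
}}

```text
time: 5.0
eef_pos: [525.9, 195.6, 7.3]
tool_rot: [[0.872, 0.49, 0.0], [0.49, -0.872, -0.0], [0.0, 0.0, -1.0]]
force: [-0.1, -1.3, -0.1]
gripper_width: 0.466
```

```bash
python3 -c "
from h import *
go([526,195,8],29.3)"
```

```text
t 5.0 pos [525.94 195.62   7.32] yaw 29.32 tilt [ 0. -0. -1.] F [-0.13 -1.3  -0.08] w 43.8 
shift cm [-0.03  0.06 -0.07] rotz 0.021750176600036752
```

{"op": "arm_command", "data": {
  "motion": [
    [0,0,-2,0,0,0,2],
    [0,0,-5,0,0,0,2],
    [0,0,-9,0,0,0,2],
    [0,0,-13,0,0,0,2],
    [0,0,-17,0,0,0,2],
    [0,0,-20,0,0,0,2],
    [0,0,-20,0,0,0,2],
    [0,0,-20,0,0,0,2]
  ]
}}

```text
time: 5.8
eef_pos: [525.1, 195.9, 205.7]
tool_rot: [[0.872, 0.49, -0.002], [0.49, -0.872, -0.0], [-0.002, -0.001, -1.0]]
force: [-0.4, 0.4, -4.6]
gripper_width: 0.464
```

```bash
python3 -c "
from h import *
go([567,-180,207],29.3)
for n in('side','top'):
    g=get_image(n);save(g['frame'],n+'2.png')
    print(proj(g,[526,195.6,247]))
"
```

```text
t 5.8 pos [525.15 195.88 205.66] yaw 29.34 tilt [-0. -0. -1.] F [-0.39  0.4  -4.62] w 43.6 
shift cm [-14.77  34.82  -0.13] rotz 0.03790446071377218
[289.15 232.41]
[234.3  233.88]
```

View pics/side2.png

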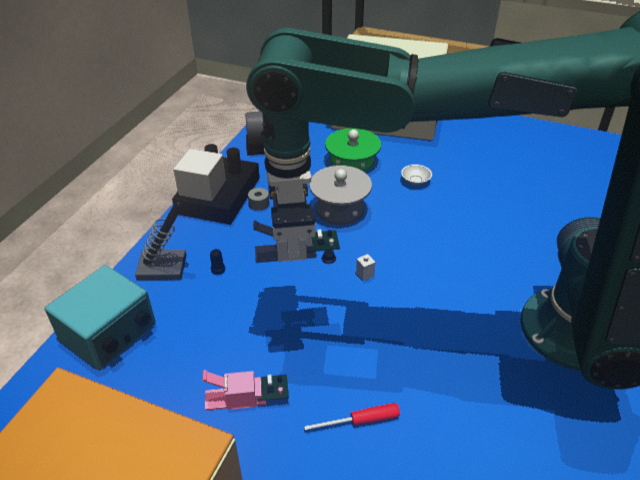

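View pics/top2.png

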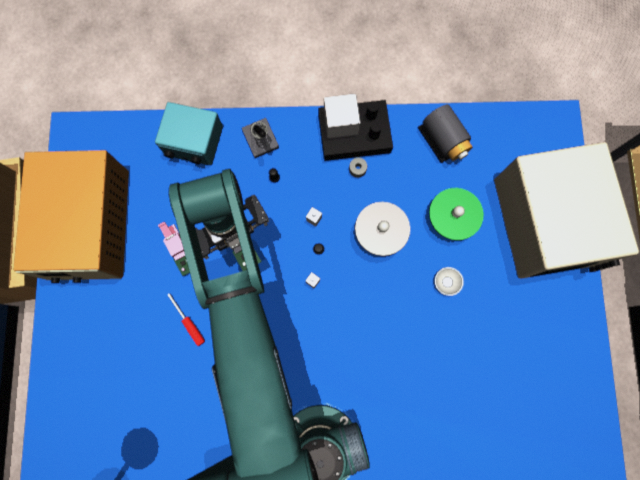

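```bash
python3 - <<'E'
from h import *
o=[]
for n,(u,v) in {'side':(340,174),'top':(383,226)}.items():
    im=cv2.imread(f'pics/{n}2.png')[v-12:v+13,u-12:u+13];o.append(cv2.resize(im,(400,400),interpolation=cv2.INTER_CUBIC))
im=np.hstack(o)
for i in range(25):
    pass
cv2.imwrite('pics/ball.png',im)
E
```

```text
(no output)
```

View pics/ball.png

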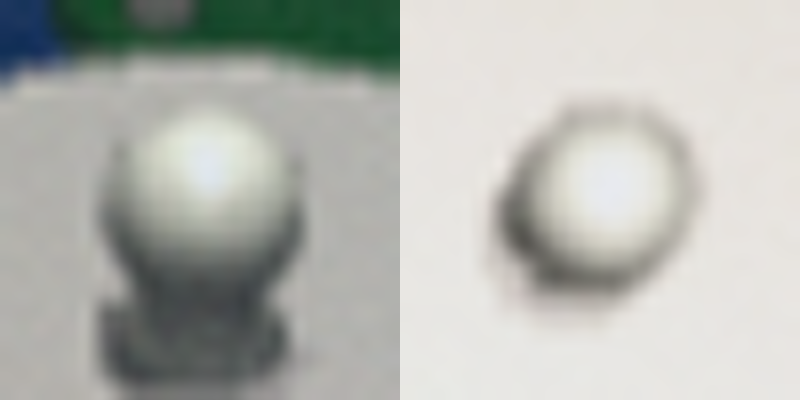

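```bash
python3 - <<'E'
from h import *
a=get_image('side');b=get_image('top')
print(tri(a,(340,174.3),b,(383.4,225.4)), tri(a,(340,174.3),b,(383.4,226)))
E
```

```text
(array([ 569.76, -180.37,  109.73]), np.float64(2.7087727624655704)) (array([ 568.87, -180.15,  109.87]), np.float64(1.1478532923145306))
```

{"op": "arm_command", "data": {
  "motion": [
    [-14.6,34.9,0,0,0,0,2],
    [-14.6,34.9,0,0,0,0,2],
    [-14.6,34.9,0,0,0,0,2],
    [-14.6,34.9,0,0,0,0,2],
    [-14.6,34.9,0,0,0,0,2],
    [-14.6,34.9,0,0,0,0,2],
    [-14.6,34.9,0,0,0,0,2],
    [-14.6,34.9,0,0,0,0,2],
    [-14.6,34.9,0,0,0,0,2],
    [-14.6,34.9,0,0,0,0,2],
    [-14.6,34.9,0,0,0,0,2],
    [-14.6,34.9,0,0,0,0,2]
  ]
}}

```text
time: 7.2
eef_pos: [569.4, -178.5, 207.0]
tool_rot: [[0.871, 0.491, -0.0], [0.491, -0.871, 0.0], [-0.0, -0.001, -1.0]]
force: [-0.2, 0.5, -4.4]
gripper_width: 0.465
```

```bash
python3 -c "
from h import *
go([568.5,-180,150],29.3)"
```

```text
t 7.2 pos [ 569.37 -178.53  207.01] yaw 29.43 tilt [-0.  0. -1.] F [-0.21  0.45 -4.36] w 43.8 
shift cm [-0.15  0.09  5.7 ] rotz 0.1328715907525151
```

{"op": "arm_command", "data": {
  "motion": [
    [-0.1,0.1,2,0,0,0,2],
    [-0.1,0.1,4,0,0,0,2],
    [-0.1,0.1,5.7,0,0,0,2],
    [-0.1,0.1,5.7,0,0,0,2],
    [-0.1,0.1,5.7,0,0,0,2],
    [-0.1,0.1,5.7,0,0,0,2]
  ]
}}

```text
time: 7.8
eef_pos: [569.9, -181.1, 152.0]
tool_rot: [[0.871, 0.49, 0.003], [0.49, -0.871, -0.001], [0.002, 0.002, -1.0]]
force: [0.5, 1.6, -4.0]
gripper_width: 0.459
```

```bash
python3 -c "
from h import *
go([568.5,-180,132],29.3)
g=get_image('side');save(cv2.resize(g['frame'][80:240,230:440],None,fx=3.7,fy=3.7,interpolation=cv2.INTER_CUBIC),'s3.png')
g=get_image('top');save(g['frame'],'t3.png')
"
```

```text
t 7.8 pos [ 569.91 -181.14  152.03] yaw 29.37 tilt [ 0. -0. -1.] F [ 0.53  1.6  -3.97] w 43.2 
shift cm [-0.07 -0.17  2.  ] rotz 0.07164845787463747
```

View pics/s3.png

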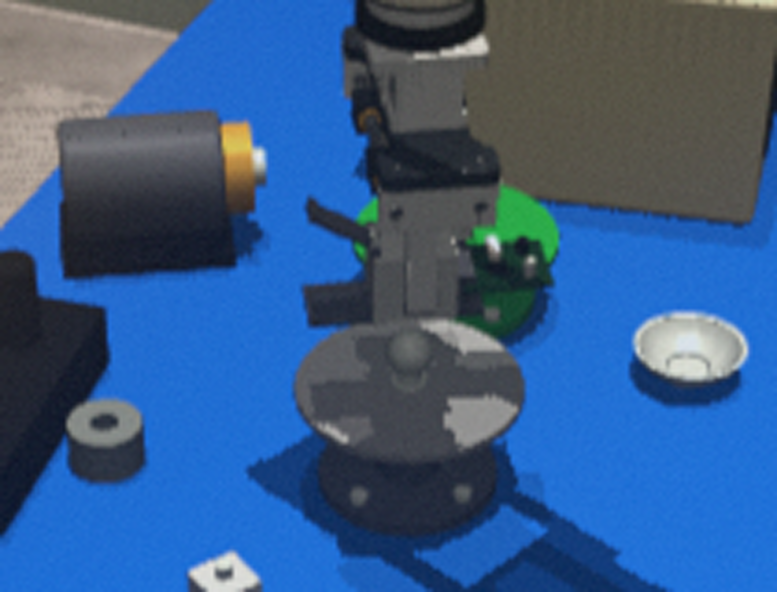

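{"op": "arm_command", "data": {
  "motion": [
    [-0.1,-0.1,0.7,0,0,0,2],
    [-0.1,-0.1,1.4,0,0,0,2],
    [-0.1,-0.1,2,0,0,0,2],
    [-0.1,-0.1,2.5,0,0,0,2],
    [-0.1,-0.1,3,0,0,0,2],
    [-0.1,-0.1,3,0,0,0,2]
  ]
}}

```text
time: 8.5
eef_pos: [567.0, -180.8, 118.9]
tool_rot: [[0.872, 0.49, -0.002], [0.49, -0.872, 0.001], [-0.001, -0.002, -1.0]]
force: [-0.5, 0.1, -4.6]
gripper_width: 0.465
```

```bash
python3 -c "
from h import *
go([568.5,-180,112],29.3)"
```

```text
t 8.5 pos [ 567.05 -180.76  118.92] yaw 29.32 tilt [-0.  0. -1.] F [-0.49  0.08 -4.59] w 43.7 
shift cm [0.16 0.01 0.69] rotz 0.01840315737744902
```

{"op": "arm_command", "data": {
  "motion": [
    [0,0,0.3,0,0,0,2],
    [0,0,0.6,0,0,0,2],
    [0,0,0.9,0,0,0,2],
    [0,0,0.9,0,0,0,2]
  ]
}}

```text
time: 8.9
eef_pos: [567.4, -180.9, 110.7]
tool_rot: [[0.872, 0.49, -0.001], [0.49, -0.872, 0.0], [-0.001, -0.001, -1.0]]
force: [-0.2, 0.2, -4.2]
gripper_width: 0.464
```

```bash
python3 -c "
from h import *
go([568.5,-180,112],29.3)"
```

```text
t 8.9 pos [ 567.39 -180.86  110.67] yaw 29.32 tilt [-0.  0. -1.] F [-0.2   0.23 -4.15] w 43.7 
shift cm [ 0.14 -0.02 -0.13] rotz 0.02265125551024383
```

{"op": "arm_command", "data": {
  "motion": [
    [0,0,0.1,0,0,0,2],
    [0,0,0.2,0,0,0,2],
    [0,0,0.3,0,0,0,2],
    [0,0,0.4,0,0,0,2],
    [0,0,0.4,0,0,0,2]
  ]
}}

```text
time: 9.4
eef_pos: [568.1, -181.4, 107.5]
tool_rot: [[0.872, 0.49, 0.001], [0.49, -0.872, -0.001], [0.0, 0.001, -1.0]]
force: [0.2, -1.0, -3.5]
gripper_width: 0.465
```

{"op": "arm_command", "data": {
  "motion": [
    [0,0,0.1,0,0,0,2],
    [0,0,0.2,0,0,0,2],
    [0,0,0.3,0,0,0,2],
    [0,0,0.3,0,0,0,2]
  ]
}}

```text
time: 9.8
eef_pos: [568.3, -181.8, 104.7]
tool_rot: [[0.872, 0.49, 0.002], [0.49, -0.872, -0.002], [0.001, 0.002, -1.0]]
force: [2.8, -3.6, -2.5]
gripper_width: 0.468
```

{"op": "arm_command", "data": {
  "motion": [
    [0,0,0.1,0,0,0,2],
    [0,0,0.2,0,0,0,2],
    [0,0,0.2,0,0,0,2]
  ]
}}

```text
time: 10.1
eef_pos: [568.6, -181.8, 103.1]
tool_rot: [[0.872, 0.489, 0.003], [0.489, -0.872, -0.002], [0.001, 0.003, -1.0]]
force: [3.7, -4.9, -0.5]
gripper_width: 0.467
```

{"op": "arm_command", "data": {
  "motion": [
    [0,0.1,0,0,0,0,2],
    [0,0.15,0,0,0,0,2],
    [0,0.15,0,0,0,0,2]
  ]
}}

```text
time: 10.4
eef_pos: [568.9, -181.9, 102.6]
tool_rot: [[0.872, 0.49, 0.001], [0.49, -0.872, 0.001], [0.001, -0.0, -1.0]]
force: [3.9, -1.4, 0.5]
gripper_width: 0.466
```

{"op": "arm_command", "data": {
  "motion": [
    [0,0,0.1,0,0,0,2],
    [0,0,0.2,0,0,0,2],
    [0,0,0.2,0,0,0,2]
  ]
}}

```text
time: 10.7
eef_pos: [569.3, -181.7, 101.6]
tool_rot: [[0.872, 0.49, 0.002], [0.49, -0.872, 0.0], [0.002, 0.001, -1.0]]
force: [3.0, -0.2, 5.4]
gripper_width: 0.466
```

{"op": "arm_command", "data": {
  "motion": [
    [0.1,0.05,0.1,0,0,0,2],
    [0.1,0.05,0.2,0,0,0,2],
    [0.1,0.05,0.2,0,0,0,2]
  ]
}}

```text
time: 11.0
eef_pos: [569.6, -181.8, 100.8]
tool_rot: [[0.872, 0.49, 0.001], [0.49, -0.872, -0.0], [0.001, 0.001, -1.0]]
force: [-1.0, 1.1, 9.5]
gripper_width: 0.462
```

{"op": "arm_command", "data": {
  "motion": [
    [0,0,0.1,0,0,0,2],
    [0,0,0.2,0,0,0,2],
    [0,0,0.2,0,0,0,2]
  ]
}}

```text
time: 11.3
eef_pos: [569.8, -182.1, 99.2]
tool_rot: [[0.872, 0.49, 0.002], [0.49, -0.872, -0.001], [0.001, 0.001, -1.0]]
force: [-0.0, 0.1, 9.6]
gripper_width: 0.465
```

{"op": "arm_command", "data": {
  "motion": [
    [0,0,0.1,0,0,0,2],
    [0,0,0.2,0,0,0,2],
    [0,0,0.2,0,0,0,2]
  ]
}}

```text
time: 11.6
eef_pos: [569.9, -182.2, 97.8]
tool_rot: [[0.872, 0.49, 0.002], [0.49, -0.872, -0.001], [0.001, 0.002, -1.0]]
force: [-1.3, 0.8, 12.6]
gripper_width: 0.469
```

{"op": "arm_command", "data": {
  "motion": [
    [0,0,0.1,0,0,0,2],
    [0,0,0.1,0,0,0,2]
  ]
}}

```text
time: 11.8
eef_pos: [570.0, -182.1, 97.6]
tool_rot: [[0.872, 0.49, 0.003], [0.49, -0.872, -0.001], [0.002, 0.002, -1.0]]
force: [-3.1, 0.5, 16.4]
gripper_width: 0.464
```

{"op": "arm_command", "data": {
  "motion": [
    [0,0,0.1,0,0,0,2],
    [0,0,0.1,0,0,0,2]
  ]
}}

```text
time: 12.0
eef_pos: [570.1, -182.3, 96.6]
tool_rot: [[0.872, 0.49, 0.003], [0.49, -0.872, -0.001], [0.002, 0.003, -1.0]]
force: [-2.5, 1.5, 14.4]
gripper_width: 0.466
```

{"op": "arm_command", "data": {
  "motion": [
    [0,0,0.1,0,0,0,2],
    [0,0,0.1,0,0,0,2]
  ]
}}

```text
time: 12.2
eef_pos: [569.7, -182.5, 93.0]
tool_rot: [[0.872, 0.49, 0.001], [0.49, -0.872, -0.001], [0.001, 0.002, -1.0]]
force: [1.8, -1.7, 4.0]
gripper_width: 0.465
```

{"op": "arm_command", "data": {
  "motion": [
    [0,0,0.1,0,0,0,2],
    [0,0,0.1,0,0,0,2]
  ]
}}

```text
time: 12.4
eef_pos: [568.9, -181.8, 88.7]
tool_rot: [[0.872, 0.49, -0.002], [0.49, -0.872, 0.001], [-0.001, -0.002, -1.0]]
force: [3.3, -1.3, -2.7]
gripper_width: 0.466
```

{"op": "arm_command", "data": {
  "motion": [
    [0,0,0.05,0,0,0,2],
    [0,0,0.1,0,0,0,2],
    [0,0,0.1,0,0,0,2]
  ]
}}

```text
time: 12.7
eef_pos: [569.3, -181.9, 89.0]
tool_rot: [[0.872, 0.49, -0.001], [0.49, -0.872, 0.001], [-0.0, -0.001, -1.0]]
force: [0.6, 0.4, 1.4]
gripper_width: 0.469
```

{"op": "arm_command", "data": {
  "motion": [
    [0,0,0.05,0,0,0,2],
    [0,0,0.1,0,0,0,2],
    [0,0,0.1,0,0,0,2]
  ]
}}

```text
time: 13.0
eef_pos: [569.2, -181.9, 88.5]
tool_rot: [[0.872, 0.49, -0.001], [0.49, -0.872, 0.001], [-0.0, -0.001, -1.0]]
force: [-0.2, 1.8, 3.7]
gripper_width: 0.466
```

{"op": "arm_command", "data": {
  "motion": [
    [0,0,0.1,0,0,0,2],
    [0,0,0.2,0,0,0,2],
    [0,0,0.2,0,0,0,2],
    [0,0,0.2,0,0,0,2]
  ]
}}

```text
time: 13.4
eef_pos: [569.3, -181.8, 88.5]
tool_rot: [[0.872, 0.49, 0.0], [0.49, -0.872, 0.0], [0.0, -0.0, -1.0]]
force: [-3.5, 2.7, 10.6]
gripper_width: 0.466
```

{"op": "arm_command", "data": {
  "motion": [
    [0,0,0.1,0,0,0,2],
    [0,0,0.2,0,0,0,2],
    [0,0,0.2,0,0,0,2]
  ]
}}

```text
time: 13.7
eef_pos: [569.3, -181.8, 88.5]
tool_rot: [[0.872, 0.49, 0.001], [0.49, -0.872, -0.0], [0.001, 0.0, -1.0]]
force: [-6.7, 4.2, 17.1]
gripper_width: 0.467
```

{"op": "arm_command", "data": {
  "motion": [
    [0,0,-0.2,0,0,0,2],
    [0,0,-0.45,0,0,0,2],
    [0,0,-0.45,0,0,0,2]
  ]
}}

```text
time: 14.0
eef_pos: [569.2, -181.8, 88.5]
tool_rot: [[0.872, 0.49, -0.001], [0.49, -0.872, 0.001], [-0.0, -0.001, -1.0]]
force: [-1.6, 1.5, 2.9]
gripper_width: 0.468
```

```bash
python3 -c "
from h import *
go([569,-182,132],29.3)
g=get_image('side');save(cv2.resize(g['frame'][110:230,270:430],None,fx=5,fy=5,interpolation=cv2.INTER_CUBIC),'s4.png')
"
```

```text
t 14.0 pos [ 569.22 -181.83   88.51] yaw 29.34 tilt [-0.  0. -1.] F [-1.58  1.54  2.91] w 43.9 
shift cm [-0.03 -0.   -4.35] rotz 0.03751984752626569
```

View pics/s4.png

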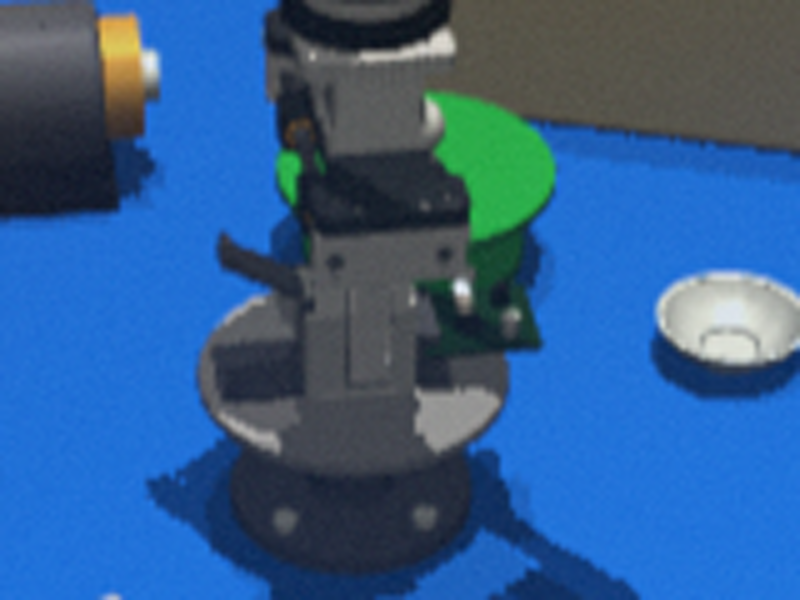

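Foot lies on the plate with no gap, around crop (360,390), and the lever is still raised at (250,260). Releasing and rising.

{"op": "arm_command", "data": {
  "motion": [
    [0,0,0,0,0,0,6],
    [0,0,0,0,0,0,9.4],
    [0,0,0,0,0,0,9.4],
    [0,0,0,0,0,0,9.4],
    [0,0,0,0,0,0,9.4]
  ]
}}

```text
time: 14.55
eef_pos: [569.4, -182.4, 88.6]
tool_rot: [[0.872, 0.49, -0.0], [0.49, -0.872, -0.0], [-0.0, -0.0, -1.0]]
force: [0.1, 0.2, -0.1]
gripper_width: 0.857
```

{"op": "arm_command", "data": {
  "motion": [
    [0,0,-2,0,0,0,9.4],
    [0,0,-5,0,0,0,9.4],
    [0,0,-8,0,0,0,9.4],
    [0,0,-11,0,0,0,9.4],
    [0,0,-11,0,0,0,9.4],
    [0,0,-11,0,0,0,4],
    [0,0,-11,0,0,0,0],
    [5.6,0,-11,0,0,0,0],
    [5.6,0,-11,0,0,0,0],
    [5.6,0,-11,0,0,0,0],
    [5.6,0,-11,0,0,0,0],
    [5.6,0,-11,0,0,0,0]
  ]
}}

```text
time: 15.75
eef_pos: [617.6, -155.4, 198.7]
tool_rot: [[0.872, 0.489, -0.001], [0.489, -0.872, -0.0], [-0.001, -0.0, -1.0]]
force: [-0.4, 0.3, -0.4]
gripper_width: 0.441
```

```bash
python3 -c "
from h import *
c=np.array([569.2,-181.8]);d=np.array([.872,.49])
go([*(c+56*d),160],29.3)
g=get_image('side');save(cv2.resize(g['frame'][110:230,270:430],None,fx=5,fy=5,interpolation=cv2.INTER_CUBIC),'s5.png')
"
```

```text
t 15.75 pos [ 617.59 -155.37  198.7 ] yaw 29.28 tilt [-0. -0. -1.] F [-0.41  0.3  -0.45] w 41.5 
shift cm [ 0.09 -0.07  3.87] rotz -0.02436452116440435
```

View pics/s5.png

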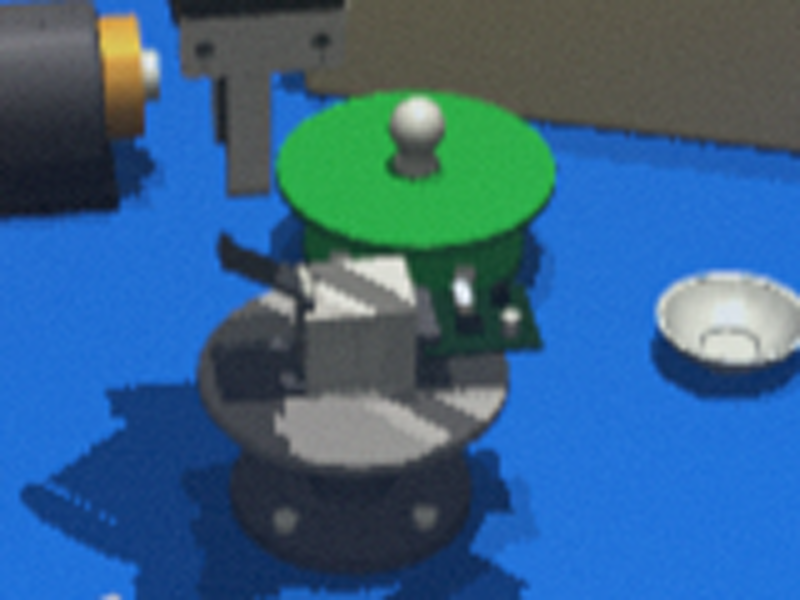

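{"op": "arm_command", "data": {
  "motion": [
    [0.05,0,0.5,0,0,0,0],
    [0.05,0,1,0,0,0,0],
    [0.05,0,2,0,0,0,0],
    [0.05,0,2.8,0,0,0,0],
    [0.05,0,2.8,0,0,0,0],
    [0.05,0,2.8,0,0,0,0],
    [0.05,0,2.8,0,0,0,0]
  ],
  "squeeze": 30
}}

```text
time: 16.5
eef_pos: [619.0, -154.6, 171.1]
tool_rot: [[0.872, 0.49, 0.001], [0.49, -0.872, -0.0], [0.0, 0.001, -1.0]]
force: [0.2, 0.2, -0.6]
gripper_width: 0.005
```

```bash
python3 -c "
from h import *
c=np.array([569.2,-181.8]);d=np.array([.872,.49])
go([*(c+56*d),160],29.3)
"
```

```text
t 16.5 pos [ 619.   -154.62  171.08] yaw 29.33 tilt [ 0. -0. -1.] F [ 0.2   0.17 -0.55] w 0.4 
shift cm [-0.07 -0.07  1.11] rotz 0.02606617692975277
```

{"op": "arm_command", "data": {
  "motion": [
    [-0.05,-0.05,0.5,0,0,0,0],
    [-0.05,-0.05,1,0,0,0,0],
    [-0.05,-0.05,1.3,0,0,0,0],
    [-0.05,-0.05,1.6,0,0,0,0]
  ]
}}

```text
time: 16.9
eef_pos: [619.1, -154.0, 156.4]
tool_rot: [[0.872, 0.49, 0.004], [0.49, -0.872, 0.0], [0.003, 0.002, -1.0]]
force: [-0.7, 2.0, 7.8]
gripper_width: 0.005
```

{"op": "arm_command", "data": {
  "motion": [
    [0,0,0.2,0,0,0,0],
    [0,0,0.4,0,0,0,0],
    [0,0,0.6,0,0,0,0],
    [0,0,0.8,0,0,0,0]
  ]
}}

```text
time: 17.3
eef_pos: [621.2, -153.2, 150.4]
tool_rot: [[0.871, 0.491, 0.009], [0.491, -0.871, 0.001], [0.009, 0.004, -1.0]]
force: [3.2, 3.9, 7.7]
gripper_width: 0.005
```

{"op": "arm_command", "data": {
  "motion": [
    [0,0,0.2,0,0,0,0],
    [0,0,0.4,0,0,0,0],
    [0,0,0.6,0,0,0,0]
  ]
}}

```text
time: 17.6
eef_pos: [620.7, -153.9, 143.9]
tool_rot: [[0.871, 0.49, 0.008], [0.49, -0.871, -0.0], [0.007, 0.004, -1.0]]
force: [1.3, 0.9, 7.1]
gripper_width: 0.004
```

{"op": "arm_command", "data": {
  "motion": [
    [0,0,0.2,0,0,0,0],
    [0,0,0.4,0,0,0,0],
    [0,0,0.6,0,0,0,0]
  ]
}}

```text
time: 17.9
eef_pos: [621.2, -153.7, 138.0]
tool_rot: [[0.871, 0.491, 0.009], [0.491, -0.871, -0.0], [0.008, 0.005, -1.0]]
force: [3.2, 2.5, 5.7]
gripper_width: 0.004
```

{"op": "arm_command", "data": {
  "motion": [
    [0,0,0.2,0,0,0,0],
    [0,0,0.4,0,0,0,0]
  ]
}}

```text
time: 18.1
eef_pos: [621.1, -153.8, 134.1]
tool_rot: [[0.871, 0.491, 0.009], [0.491, -0.871, -0.0], [0.008, 0.005, -1.0]]
force: [1.3, 2.0, 10.7]
gripper_width: 0.008
```

{"op": "arm_command", "data": {
  "motion": [
    [0,0,0.1,0,0,0,0],
    [0,0,0.2,0,0,0,0],
    [0,0,0.2,0,0,0,0]
  ]
}}

```text
time: 18.4
eef_pos: [621.2, -153.9, 133.8]
tool_rot: [[0.871, 0.491, 0.01], [0.491, -0.871, -0.001], [0.008, 0.006, -1.0]]
force: [0.6, 1.8, 10.9]
gripper_width: 0.008
```

{"op": "arm_command", "data": {
  "motion": [
    [0,0,0.1,0,0,0,0],
    [0,0,0.2,0,0,0,0],
    [0,0,0.2,0,0,0,0]
  ]
}}

```text
time: 18.7
eef_pos: [621.4, -153.9, 133.4]
tool_rot: [[0.871, 0.491, 0.011], [0.491, -0.871, -0.001], [0.009, 0.007, -1.0]]
force: [0.1, 3.4, 16.0]
gripper_width: 0.002
```

{"op": "arm_command", "data": {
  "motion": [
    [0,0,0.1,0,0,0,0],
    [0,0,0.15,0,0,0,0],
    [0,0,0.15,0,0,0,0]
  ]
}}

```text
time: 19.0
eef_pos: [621.5, -154.0, 133.2]
tool_rot: [[0.871, 0.491, 0.012], [0.491, -0.871, -0.002], [0.01, 0.007, -1.0]]
force: [-1.4, 4.1, 18.0]
gripper_width: 0.008
```

{"op": "arm_command", "data": {
  "motion": [
    [0,0,0.1,0,0,0,0],
    [0,0,0.15,0,0,0,0],
    [0,0,0.15,0,0,0,0]
  ]
}}

```text
time: 19.3
eef_pos: [621.6, -154.1, 132.9]
tool_rot: [[0.871, 0.491, 0.013], [0.491, -0.871, -0.002], [0.011, 0.008, -1.0]]
force: [-2.9, 4.0, 21.9]
gripper_width: 0.008
```

```bash
python3 -c "
from h import *
go([620,-154,160],29.3)
g=get_image('side');save(cv2.resize(g['frame'][110:230,270:430],None,fx=5,fy=5,interpolation=cv2.INTER_CUBIC),'s6.png')
"
```

```text
t 19.3 pos [ 621.62 -154.06  132.86] yaw 29.38 tilt [ 0.01 -0.   -1.  ] F [-2.89  4.04 21.86] w 0.8 
shift cm [-0.11 -0.06 -2.72] rotz 0.08226048749015646
```

View pics/s6.png

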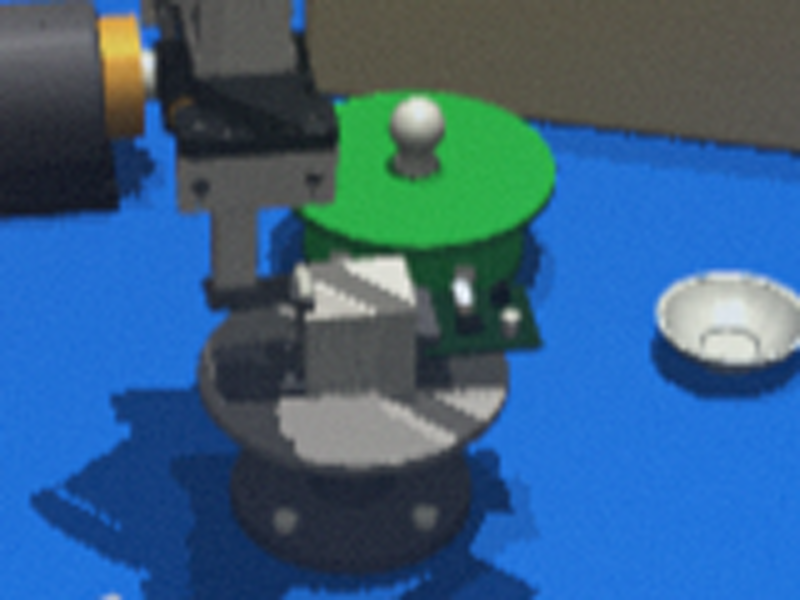

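Lever now looks level (crop (210–300, 290)). Lifting off and looking.

{"op": "arm_command", "data": {
  "motion": [
    [0,0,-1,0,0,0,0],
    [0,0,-3,0,0,0,0],
    [0,0,-6,0,0,0,0],
    [0,0,-10,0,0,0,0],
    [-6,0,-14,0,0,0,0],
    [-12,0,-16,0,0,0,0],
    [-18,0,-16,0,0,0,0],
    [-22,0,-16,0,0,0,0],
    [-22,0,-16,0,0,0,0],
    [-22,0,-16,0,0,0,0]
  ]
}}

```text
time: 20.35
eef_pos: [423.6, -263.9, 284.7]
tool_rot: [[0.874, 0.485, 0.0], [0.485, -0.874, -0.002], [-0.001, 0.002, -1.0]]
force: [0.1, -0.1, 0.1]
gripper_width: 0.005
```

```bash
python3 -c "
from h import *
go([620,-154,160],29.3)
g=get_image('side');save(cv2.resize(g['frame'][110:230,270:430],None,fx=5,fy=5,interpolation=cv2.INTER_CUBIC),'s7.png')
c=np.array([569.2,-181.8]);d=np.array([.872,.49])
for z in(129,133): print([ (proj(g,[*(c+x*d),81+h])-[270,110])*5 for x,h in((24,49),(70,49),(66,6))])
g=get_image('top');save(g['frame'],'t7.png')
"
```

```text
t 20.35 pos [ 423.59 -263.95  284.74] yaw 29.02 tilt [ 0. -0. -1.] F [ 0.15 -0.07  0.1 ] w 0.5 
shift cm [22.52 -0.11 12.46] rotz -0.2771762607937269
[array([299.37, 288.17]), array([201.72, 296.01]), array([211.4 , 369.39])]
[array([299.37, 288.17]), array([201.72, 296.01]), array([211.4 , 369.39])]
```

View pics/s7.png

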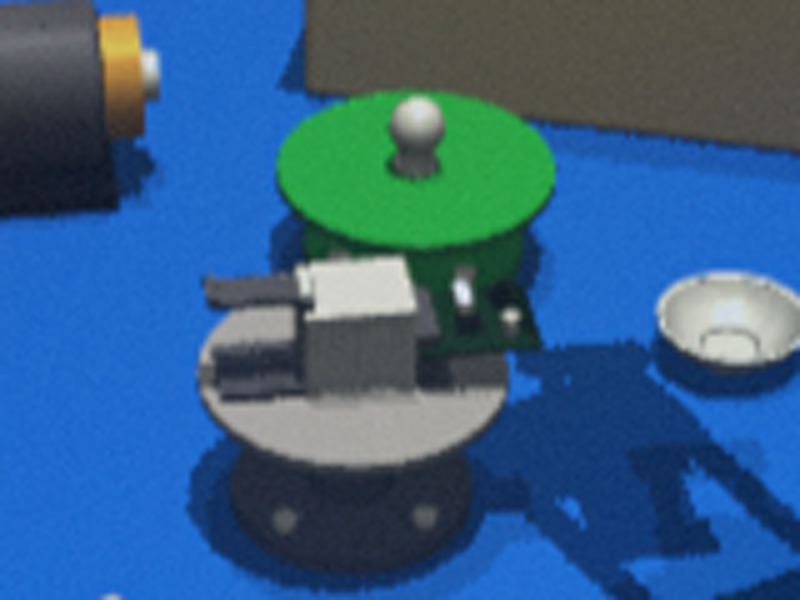

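View pics/t7.png

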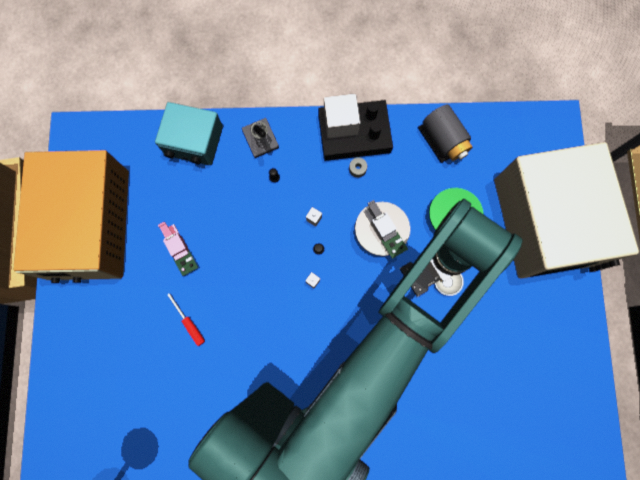

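```bash
python3 - <<'E'
from h import *
g=get_image('side');x0,y0,w,h,S=300,150,66,50,12
im=cv2.resize(g['frame'][y0:y0+h,x0:x0+w],None,fx=S,fy=S,interpolation=cv2.INTER_CUBIC)
o=im.copy()
c=np.array([569.2,-181.8]);d=np.array([.872,.49]);n=np.array([-.49,.872])
P=lambda x,y,z:tuple(int(i) for i in (proj(g,[*(c+x*d+y*n),81.2+z])-[x0,y0]+.5)*S)
for a,col in((0,(255,0,0)),(6,(255,255,0))):
    a=np.radians(a)
    L=lambda s,y,t:P(24+s*np.cos(a)-t*np.sin(a),y,49+s*np.sin(a)+t*np.cos(a))
    cv2.polylines(o,[np.array([L(3,10,2.5),L(46,10,2.5),L(46,-10,2.5),L(3,-10,2.5)])],True,col,1)
cv2.polylines(o,[np.array([P(26,20,6),P(66,20,6),P(66,-20,6),P(26,-20,6)])],True,(0,255,0),1)
cv2.polylines(o,[np.array([P(26,22,47),P(-26,22,47),P(-26,-22,47),P(26,-22,47)])],True,(255,0,255),1)
save(o,'lev.png')
E
```

```text
(no output)
```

View pics/lev.png

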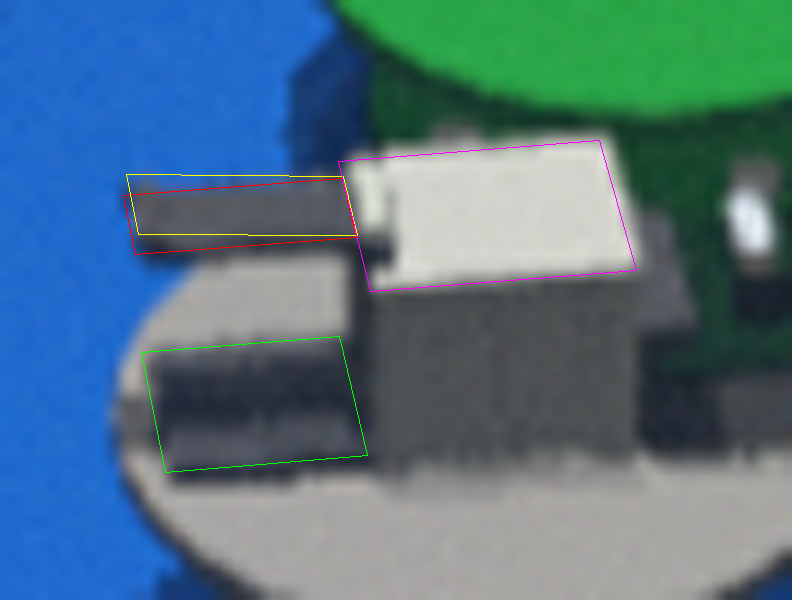

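```bash
python3 -c "
from h import *
st();print(job_done())"
```

```text
{'time': 20.5, 'eef_pos': [426.695, -261.84, 283.383], 'tool_rot': [[0.872, 0.49, 0.0], [0.49, -0.872, 0.001], [0.0, -0.001, -1.0]], 'force': [0.298, 0.06, -0.896], 'wrist_torque': [-0.013, 0.053, -0.017], 'gripper_width': 0.008, 'joints': [-38.05, -1.442, 76.389, 0.034, 105.071, 22.632]}
the job is handed in; nothing more can be done
None
```

I put the aluminium head on the grey stand's ball, pressed it home and pressed the latch lever down, then handed the job in at 20.5 s.

- **Pressing home:** the head went past the spring noses at up to about 21 N. It then met a hard stop that did not move as I pressed on to about 21 N. That puts the plate top about 81 mm above the bench.
- **Lever:** it moved down under about 7 N. At the bottom it met a firm stop, which I pressed to about 22 N. I then lifted clear, and the arm was touching nothing.
- **Last pictures:** the foot lies flat on the plate. The pink head, the green stand and the other things look unmoved by eye.
- **Small doubts:**
  - The image shows the lever level only to about 1–2 degrees. The lever stop also gave about 0.3 mm between 18 and 22 N, so "right down" rests mainly on the felt stop.
  - The camera first put the plate top at about 84–85 mm, 3 mm above the felt stop. I went by the felt stop.

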